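# Press a brass rivet flush with a ratchet lever press, then release it

### The job

Press the brass rivet down into the wooden brooch blank with the ratchet press: pull the lever down to the third notch (yellow mark), no farther, and let go so that the ratchet holds it there. Then push the red release button and keep it down until the lever has sprung all the way back up, and let the button come up again. Leave the jar, the dish and the wooden block where they are.

Things in the scene. Friction and masses are not known exactly. Their poses are not given: they have to be found in the camera images.
- press: Green bench press bolted down; base 130 x 250 x 20 mm (x, y, z), origin at its underside's centre, z up. Green head 50 mm thick (x), y -0.1225 to 0.0525, z 0.084 to 0.190. The lever swings in the press's y-z plane on the head's +x side and points to +y. Beside it an aluminium quadrant, 98 mm radius about the hinge, has four notch tabs out to 108 mm: black, black, yellow (third), black
- lever_hinge (a point): The lever's hinge, at (0.04, -0.02, 0.12) in the press's frame; the hinge axis is the press's x
- lever_grip (a point): Centre of the lever's black grip, on the lever's middle line 165 mm from the hinge; moves with the lever. The grip is a bar 82 mm long (122 to 204 mm from the hinge), 22 mm thick along the press's x and 24 mm high; between the hinge and the grip is a flat steel arm, 8 mm thick
- lever (a joint): Lever angle, rad. 0: home, 0.96 rad above level (towards the press's +y); grows as it is pulled down (elevation = 0.96 - value). Notches 0.24, 0.48, 0.72 (third, yellow), 0.96, end stop 1.12; each catches just as the lever passes it, and holds within 0.02. A spring drives it back up (about 4 N at the grip) when the ratchet does not hold it. Pulling takes 5 to 10 N at the grip
- release_top (a point): Centre of the top face of the red round release button, 28 mm across, on top of the press's head at (0, -0.105, 0.210) in the press's frame when up. It is pressed straight down
- release (a joint): Travel of the red button in m: 0 up, 0.009 fully down (about 5 N). The ratchet is free from about 0.005, but press it fully down. The button dips by itself as the lever passes a notch. If let up while the lever is still rising, the lever is caught at the next notch
- rivet (a joint): Depth of the brass rivet (14 mm across, under the ram, in the dark wooden blank on the anvil) in m: 0 stands 10 mm proud of the wood; 0.010 is flush. It is stiff and stays where the ram leaves it. The lever at the third notch leaves it about flush; the fourth notch would push it 5 mm too deep
- jar: Glass jar with a steel cap, 56 mm across, 85 mm high, standing on the bench near the press; origin at the centre of its underside. To be left alone
- dish: Small copper dish, 80 mm across, 28 mm high, on the bench; origin at the centre of its underside. To be left alone
- block: Wooden block 50 x 70 x 30 mm on the bench; origin at the centre of its underside. To be left alone

How it is judged:
On the way, in this order (a step that is already met when the one before it is completed fails the run):
1. the lever rests in the third notch (0.66 to 0.80 rad), held by the ratchet alone, untouched by the robot (value of joint lever between 0.66 and 0.8 rad and velocity of joint lever between -0.1 and 0.1 rad/s and contact force between each of the arm, the fingers and press below 0.3 N), for 0.2 s.
2. the red release button is pressed (at least 3 mm down) (value of joint release above 0.003 m), for 0.05 s.
3. the lever is back home (below 0.06 rad) (value of joint lever below 0.06 rad), for 0.2 s.
At the end, for the whole second after the job is handed in: The lever is home (below 0.06 rad), the red button is up (within 2 mm), the rivet is pressed about flush (7.5 to 13.5 mm deep), and the jar, the dish and the block are within 30 mm of where they were (value of joint lever below 0.06 rad and value of joint release below 0.002 m and value of joint rivet between 0.0075 and 0.0135 m and distance of each of jar, dish, block from where it was at the start of the episode below 0.03 m); the robot touches nothing.
It fails at once if the lever is pulled well past the third notch towards the fourth (beyond 0.89 rad) (value of joint lever above 0.89 rad).
It fails at once if the jar, the dish or the block is pushed more than 30 mm or the jar is tipped over (distance of any of jar, dish, block from where it was at the start of the episode above 0.03 m or angle between jar's own z axis and vertical above 0.5 rad).
It also fails if it takes over 56 s, if anything falls off the work surface, if the arm or the gripper's body presses on something with over 40 N, if the wrist force passes 120 N, or if a joint passes its speed limit or range.

### The arm

A 7-joint arm with a two-finger parallel gripper is mounted at the origin on the work surface. World frame = base frame: x ahead of the robot, y to its left, z up, the work surface at z = 0. Lengths are in m, angles in rad, forces in N, time in s.
With the tool pointing down it reaches from about 0.4 to 0.85 m from the base axis. Payload 10.4 kg.
Tool frame: the origin (TCP) lies at the very end of the fingers, on their centre line; the grasp point (between the pads) lies 19 mm behind it; z points along the fingers, x is the direction in which the jaws open and shut, and the axes are right-handed (so a half turn about z gives the same grasp; the last joint's range is limited). The gripper opens to 85 mm and grips with 20 to 120 N. Pads are 22 mm wide; open, the fingers measure 114 mm over their backs; the gripper's body (76 mm by 85 mm) begins 54 mm behind the grasp point. The pads swing forward as they close: fully open they stand 13 mm farther back than shut.
Start: joints at [1.256, 0.332, -0.065, 1.46, 0.022, 1.35, -0.088], TCP at [0.18, -0.599, 0.209] pointing down, gripper open.
Joint ranges: [-2.6, 2.6], [-0.5, 2.12], [-1.47, 1.34], [0.16, 2.42], [-1.27, 4.41], [0.06, 2.06], [-2.6, 2.6]. Speed limits (rad/s): [2.22, 2.22, 2.79, 2.79, 3.14, 3.14, 3.14].

### API

Orientations are given as [roll, pitch, yaw] about the fixed x, y, z axes, in that order (R = Rz(yaw) Ry(pitch) Rx(roll)).
In Python, from bench import read_state, camera, finish_job, look_for gives the robot as it stands.
- The arm moves only by the shell command python3 -m creep 'ROWS' [FORCE]. ROWS is JSON, a list of rows, each an object of numbers: "tx", "ty", "tz": the shift along the world's x, y, z in cm; "wx", "wy", "wz": the turn, a rotation vector about the world's x, y, z in rad; "gripper": the opening, from -1 (shut) to 1 (fully open). A call has 1 to 20 rows; each row shifts and turns the commanded pose from where the row before left it; what a row does not reach is not made up. A row lasts 1/12 s, in which the tool goes at most 41.7 mm and 7.16 degrees, less where a joint would pass 70% of its speed; a pose out of reach is approached as far as the arm can. A call is refused whole if a number of a shift passes 4.17 or a number of a turn 0.125, either way. A call with a gripper value outside its range is refused whole. The fingers move at their own pace and stop on an object; FORCE is the grip in N (left out, the last holds). Time passes only in rows, so rows that do not move let the fingers close. It gives the time, the measured TCP pose, the force and the opening at its end, in the units of the state.
- read_state(): the state, without advancing time (a new reading comes with each control period).
- camera(name): name is "scene" or "side" or "wrist"; returns a dict with "image" (420x560x3 uint8, red, green, blue), "mtx" (3x3 intrinsics, pixels), "origin" and "rotation" of the camera in the world; the wrist camera has in their place "T_tool_cam" (4x4, takes a point from camera to tool coordinates, whose origin is the TCP and whose axes are the tool frame's). Camera axes: x right, y up, looking along -z (the intrinsics and any distortion apply to the point x, -y, -z); pixel columns grow to the right and rows downward; lengths in m; the calibration is good to about 2 mm. A picture is of the moment at which its call begins: read the wrist's pose just before it. There is no depth.
- finish_job(): hands the job in, once; it reports no verdict.
Trained networks look in a picture, given as the dict that the camera call returned (one of the last four; its "shot" number tells which), for a name from the list of things; names that differ only in an ending like _2 or _b are one class to them, and where a whole thing is asked for, a point or a joint stands for the part that bears it (a point fixed in the world has none). Each returns a list of dicts, best first, with "confidence" (0 to 1); they miss things now and then, are a little off and sometimes report something else, mostly with a low value. They report only what shows in the picture. A call takes as long as a camera call.
- look_for(picture, query): "position" ([x, y, z] in m, in world coordinates, good to about 4 mm: the middle of the surface that is visible of it).
The state is a dict: "time": time; "q": joint angles; "joint_vel": joint speeds; "effort": joint torques, N m; "eef_pos": TCP position; "tcp_rot": TCP orientation; "force": force on the tool from outside, world axes, zero at the start; "ft_torque": the same for the moment, N m; "opening": opening from 0.0 (shut) to 1.0 (fully open).
Only numpy, scipy, OpenCV 4.12 (cv2) and the standard library are available. Lean on these libraries where they do the work, as an engineer would, in place of code of your own. Each camera call takes 0.05 s, during which the arm holds its last target. There are 200 camera calls.

## Working session

There is one attempt and no reset: what is moved stays moved. The work goes in short steps, Python scripts to look and compute and a shell command to move; the robot and the scene stay as the last step left them, time stands still between calls to the robot, and variables do not carry over. Pictures are saved under pics/ and viewed, about 8 in all and at most 12, crops included, and the job is handed in when it is done.

```bash
mkdir -p pics; cat > h.py <<'E'
import numpy as np, cv2
from bench import *
def save(c,n): cv2.imwrite(f'pics/{n}.png',cv2.cvtColor(c['image'],cv2.COLOR_RGB2BGR))
E
python3 - <<'E'
from h import *
s=read_state(); print(s['time'],s['eef_pos'],s['tcp_rot'],s['opening'])
ims=[]
for n in ('scene','side'):
    c=camera(n); save(c,n); ims.append(c['image'])
    print(n,np.round(c['origin'],3).tolist(),np.round(c['rotation'],3).tolist(),np.round(c['mtx'],1).tolist())
    for k in ('press','lever_grip','release_top','jar','dish','block','lever_hinge'):
        try:
            print(k,[(np.round(d['position'],3).tolist(),round(d['confidence'],2)) for d in look_for(c,k)[:2]])
        except Exception as e: print(k,e)
E
```

```text
0.0 [ 0.17964967 -0.59819612  0.20800938] [ 3.14154326e+00  1.42852610e-03 -1.27902716e+00] 1.0002891183299776
scene [1.041, -0.438, 0.876] [0.706, -0.013, 0.923] [[435.8, 0.0, 285.0], [0.0, 435.8, 209.6], [0.0, 0.0, 1.0]]
press [([0.558, -0.021, 0.12], 0.87)]
lever_grip [([0.603, 0.03, 0.227], 0.86)]
release_top [([0.562, -0.022, 0.118], 0.52), ([0.51, -0.102, 0.21], 0.48)]
jar [([0.498, -0.241, 0.068], 0.79)]
dish [([0.681, 0.055, 0.021], 0.57)]
block [([0.633, -0.122, 0.03], 0.91)]
lever_hinge [([0.562, -0.021, 0.12], 0.82), ([0.501, -0.242, 0.072], 0.25)]
side [0.397, -0.745, 0.83] [0.815, 0.018, -0.282] [[459.6, 0.0, 270.0], [0.0, 459.6, 210.2], [0.0, 0.0, 1.0]]
press [([0.535, -0.054, 0.113], 0.6), ([0.626, -0.126, 0.033], 0.28)]
lever_grip [([0.597, 0.034, 0.237], 0.84), ([0.691, 0.062, 0.016], 0.44)]
release_top [([0.509, -0.101, 0.21], 0.52)]
jar [([0.484, -0.256, 0.062], 0.63), ([0.598, 0.042, 0.239], 0.31)]
dish [([0.691, 0.062, 0.019], 0.57)]
block [([0.624, -0.128, 0.034], 0.6)]
lever_hinge [([0.538, -0.055, 0.113], 0.87)]
```

View pics/scene.png

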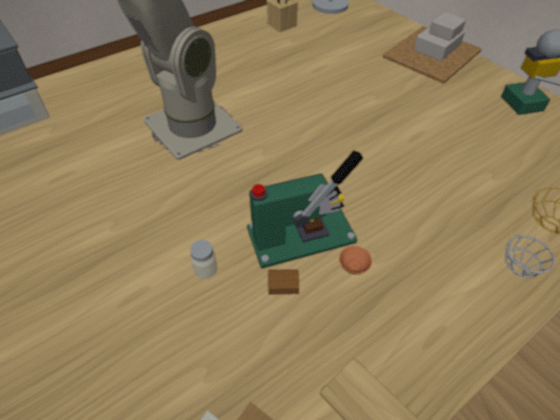

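View pics/side.png

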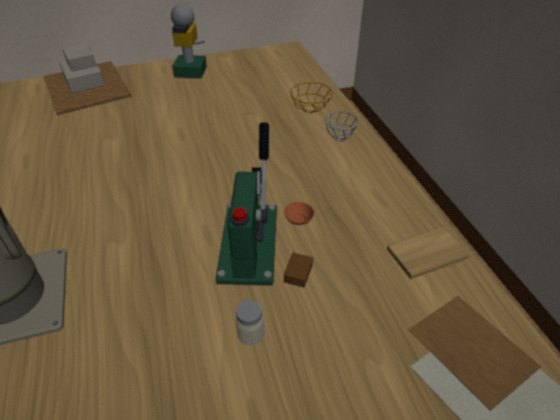

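```bash
python3 - <<'E'
import cv2,numpy as np
a=cv2.imread('pics/scene.png')[145:275,235:375]; b=cv2.imread('pics/side.png')[115:290,205:325]
a=cv2.resize(a,None,fx=3.2,fy=3.2,interpolation=2); b=cv2.resize(b,None,fx=2.9,fy=2.9,interpolation=2)
o=np.zeros((510,800,3),np.uint8); o[:a.shape[0],:a.shape[1]]=a; o[:b.shape[0],450:450+b.shape[1]]=b
cv2.imwrite('pics/z1.png',o); print(a.shape,b.shape)
E
```

```text
(416, 448, 3) (508, 348, 3)
```

View pics/z1.png

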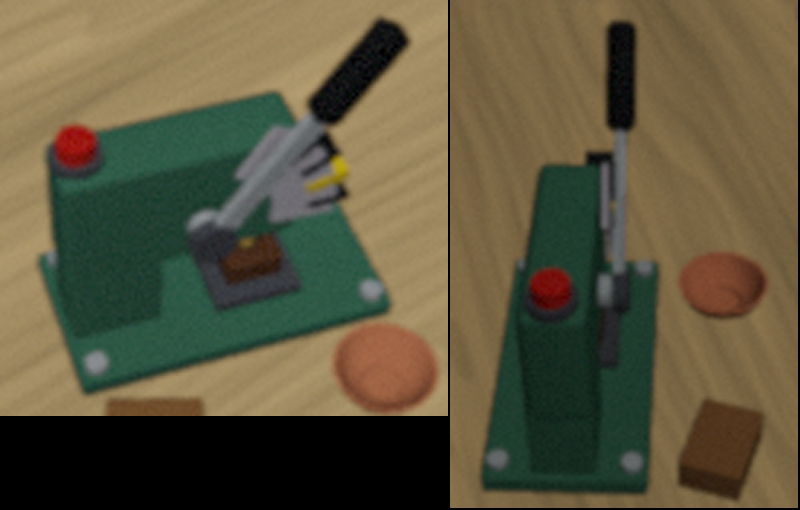

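```bash
cat > fit.py <<'E'
import numpy as np
from scipy.optimize import least_squares
from scipy.spatial.transform import Rotation as R
C={'scene':([1.041,-.438,.876],[.706,-.013,.923],435.8,285,209.6),'side':([.397,-.745,.83],[.815,.018,-.282],459.6,270,210.2)}
def proj(c,P):
    o,r,f,cx,cy=C[c]; p=R.from_euler('xyz',r).inv().apply(np.asarray(P)-o)
    return np.c_[cx+f*p[:,0]/-p[:,2],cy-f*p[:,1]/-p[:,2]]
def w(p,L): return R.from_euler('z',p[2]).apply(np.asarray(L))+[p[0],p[1],0]
g=lambda r:[.04,-.02+r*np.cos(.96),.12+r*np.sin(.96)]
B=[[-.065,-.125,.02],[.065,-.125,.02],[.065,.125,.02],[0,-.105,.21]]
LS=B+[g(.204),g(.122)]; LD=B+[g(.204),g(.122)]
zs=np.array([[40,258],[85,386],[388,303],[75,143],[392,32],[322,112]])/3.2+[235,145]
zd=(np.array([[484,485],[647,485],[657,262],[552,285],[622,27],[621,124]])-[450,0])/2.9+[205,115]
def res(p): return np.r_[proj('scene',w(p,LS))-zs,proj('side',w(p,LD))-zd].ravel()
s=least_squares(res,[.54,-.03,.0],loss='soft_l1'); p=s.x
if __name__=='__main__':
    print(p,np.round(res(p).reshape(-1,2),1).tolist())
    for v in (0,.24,.48,.72):
        e=.96-v; print(v,[w(p,[[.04,-.02+r*np.cos(e),.12+r*np.sin(e)]])[0].round(3).tolist() for r in (.13,.165,.204)])
    print(w(p,[[0,-.105,.21]]))
E
python3 fit.py
```

```text
[ 5.45058709e-01 -3.78328582e-04 -3.11007140e-01] [[-2.8, -1.1], [-1.5, 0.4], [1.4, -1.4], [-1.2, -1.0], [0.7, -2.4], [-2.2, 1.4], [-0.4, -1.3], [2.0, -0.6], [0.6, -0.5], [0.8, -0.4], [-0.1, -1.7], [0.3, 3.0]]
0 [[0.6, 0.039, 0.226], [0.606, 0.058, 0.255], [0.613, 0.08, 0.287]]
0.24 [[0.607, 0.061, 0.206], [0.615, 0.086, 0.229], [0.624, 0.114, 0.255]]
0.48 [[0.612, 0.078, 0.18], [0.622, 0.108, 0.196], [0.632, 0.141, 0.214]]
0.72 [[0.616, 0.089, 0.151], [0.626, 0.121, 0.159], [0.638, 0.157, 0.168]]
[[ 0.51292686 -0.10034104  0.21      ]]
```

```bash
cat > plan.py <<'E'
from fit import *
def tcp(v,r=.165,gap=0):
    e=.96-v; n=.012+gap
    return w(p,[[.041,-.02+r*np.cos(e)-n*np.sin(e)-.011,.12+r*np.sin(e)+n*np.cos(e)]])[0]
if __name__=='__main__':
    print('app',tcp(0,gap=.05).round(4))
    q=None
    for v in np.r_[0,.12,.24,.36,.48,.6,.66,.72,.76,.8]:
        t=tcp(v); print(round(v,2),t.round(4),None if q is None else ((t-q)*100).round(2)); q=t
E
python3 plan.py
python3 -m creep '[{"tz":4,"gripper":-1},{"tz":4},{"tz":4},{"tz":4},{"tz":4},{"tx":2.2,"ty":3.3,"wz":0.121},{"tx":2.2,"ty":3.3,"wz":0.121},{"tx":2.2,"ty":3.3,"wz":0.121},{"tx":2.2,"ty":3.3,"wz":0.121},{"tx":2.2,"ty":3.3,"wz":0.121},{"tx":2.2,"ty":3.3,"wz":0.121},{"tx":2.2,"ty":3.3,"wz":0.121},{"tx":2.2,"ty":3.3,"wz":0.121},{"tx":2.2,"ty":3.3},{"tx":2.2,"ty":3.3},{"tx":2.2,"ty":3.3},{"tx":2.2,"ty":3.3},{},{}]' 60
```

```text
app [ 0.588  -0.0007  0.2907]
0.0 [0.6006 0.0383 0.262 ] None
0.12 [0.6056 0.0539 0.2509] [ 0.5   1.56 -1.12]
0.24 [0.6101 0.0681 0.2378] [ 0.46  1.42 -1.31]
0.36 [0.6142 0.0808 0.2231] [ 0.41  1.26 -1.48]
0.48 [0.6177 0.0916 0.2068] [ 0.35  1.09 -1.62]
0.6 [0.6206 0.1006 0.1894] [ 0.29  0.89 -1.75]
0.66 [0.6218 0.1043 0.1802] [ 0.12  0.37 -0.91]
0.72 [0.6228 0.1074 0.1709] [ 0.1   0.32 -0.93]
0.76 [0.6234 0.1092 0.1645] [ 0.06  0.18 -0.63]
0.8 [0.6239 0.1108 0.1581] [ 0.05  0.16 -0.64]invalid input at $[0]: expected keys tx, ty, tz, wx, wy, wz, gripper
```

```bash

python3 -m creep '[{"tx":0,"ty":0,"tz":4,"wx":0,"wy":0,"wz":0,"gripper":-1},{"tx":0,"ty":0,"tz":4,"wx":0,"wy":0,"wz":0,"gripper":-1},{"tx":0,"ty":0,"tz":4,"wx":0,"wy":0,"wz":0,"gripper":-1},{"tx":0,"ty":0,"tz":4,"wx":0,"wy":0,"wz":0,"gripper":-1},{"tx":2.2,"ty":3.3,"tz":0,"wx":0,"wy":0,"wz":0.121,"gripper":-1},{"tx":2.2,"ty":3.3,"tz":0,"wx":0,"wy":0,"wz":0.121,"gripper":-1},{"tx":2.2,"ty":3.3,"tz":0,"wx":0,"wy":0,"wz":0.121,"gripper":-1},{"tx":2.2,"ty":3.3,"tz":0,"wx":0,"wy":0,"wz":0.121,"gripper":-1},{"tx":2.2,"ty":3.3,"tz":0,"wx":0,"wy":0,"wz":0.121,"gripper":-1},{"tx":2.2,"ty":3.3,"tz":0,"wx":0,"wy":0,"wz":0.121,"gripper":-1},{"tx":2.2,"ty":3.3,"tz":0,"wx":0,"wy":0,"wz":0.121,"gripper":-1},{"tx":2.2,"ty":3.3,"tz":0,"wx":0,"wy":0,"wz":0.121,"gripper":-1},{"tx":2.2,"ty":3.3,"tz":0,"wx":0,"wy":0,"wz":0,"gripper":-1},{"tx":2.2,"ty":3.3,"tz":0,"wx":0,"wy":0,"wz":0,"gripper":-1},{"tx":2.2,"ty":3.3,"tz":0,"wx":0,"wy":0,"wz":0,"gripper":-1},{"tx":2.2,"ty":3.3,"tz":0,"wx":0,"wy":0,"wz":0,"gripper":-1},{"tx":0,"ty":0,"tz":0,"wx":0,"wy":0,"wz":0,"gripper":-1},{"tx":0,"ty":0,"tz":0,"wx":0,"wy":0,"wz":0,"gripper":-1}]' 60
```

```text
time: 2.3
eef_pos: [0.4448, -0.2003, 0.369]
tcp_rot: [-3.142, -0.001, -0.306]
force: [-0.5, -1.9, -1.2]
opening: 0.001
```

```bash

python3 -m creep '[{"tx":2,"ty":2.8,"tz":0,"wx":0,"wy":0,"wz":0,"gripper":-1},{"tx":2,"ty":2.8,"tz":0,"wx":0,"wy":0,"wz":0,"gripper":-1},{"tx":2,"ty":2.8,"tz":0,"wx":0,"wy":0,"wz":0,"gripper":-1},{"tx":2,"ty":2.8,"tz":0,"wx":0,"wy":0,"wz":0,"gripper":-1},{"tx":2,"ty":2.8,"tz":0,"wx":0,"wy":0,"wz":0,"gripper":-1},{"tx":2,"ty":2.8,"tz":0,"wx":0,"wy":0,"wz":0,"gripper":-1},{"tx":2,"ty":2.6,"tz":0,"wx":0,"wy":0,"wz":0,"gripper":-1},{"tx":0,"ty":0,"tz":0,"wx":0,"wy":0,"wz":0,"gripper":-1},{"tx":0,"ty":0,"tz":0,"wx":0,"wy":0,"wz":0,"gripper":-1}]'
python3 - <<'E'
from h import *
s=read_state(); c=camera('wrist'); save(c,'w1')
print(s['eef_pos'],s['tcp_rot'],np.round(c['T_tool_cam'],4).tolist(),c['mtx'].tolist() if hasattr(c['mtx'],'tolist') else c['mtx'], [k for k in c])
for k in ('lever_grip','release_top','lever_hinge'): print(k,[(np.round(d['position'],3).tolist(),round(d['confidence'],2)) for d in look_for(c,k)[:2]])
E
```

```text
time: 3.05
eef_pos: [0.5842, -0.0082, 0.368]
tcp_rot: [-3.141, 0.001, -0.309]
force: [-0.2, -0.3, -0.2]
opening: -0.003
[ 0.58421045 -0.00816514  0.36795928] [-3.14137563e+00  1.47167434e-03 -3.09361942e-01] [[1.0, -0.0008, 0.0013, -0.0], [-0.0004, -0.9582, -0.2862, -0.0732], [0.0015, 0.2862, -0.9582, -0.1649], [0.0, 0.0, 0.0, 1.0]] [[341.20728854990296, 0.0, 279.138839162394], [0.0, 341.20728854990296, 207.38283987491158], [0.0, 0.0, 1.0]] ['image', 'mtx', 'T_tool_cam', 'shot']
lever_grip [([0.602, 0.06, 0.273], 0.66)]
release_top [([0.51, -0.089, 0.208], 0.67)]
lever_hinge [([0.554, 0.018, 0.19], 0.57)]
```

View pics/w1.png

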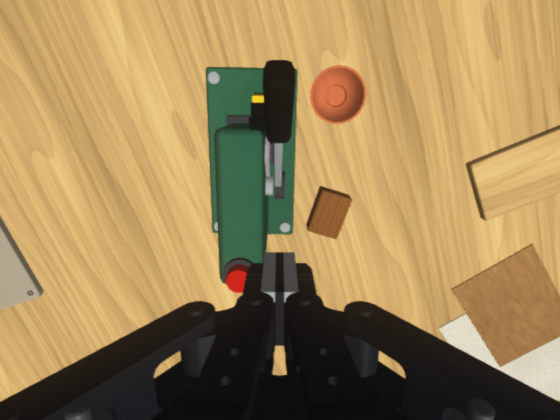

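```bash
cat >> fit.py <<'E'
T=np.array([[1.0,-0.0008,0.0013,0],[-0.0004,-0.9582,-0.2862,-0.0732],[0.0015,0.2862,-0.9582,-0.1649],[0,0,0,1]])
Rt=R.from_euler('xyz',[-3.14137563,1.47e-3,-.309362]); tw=np.array([.58421,-.008165,.367959])
def projw(P):
    t=Rt.inv().apply(np.asarray(P)-tw); c=(t-T[:3,3])@T[:3,:3]
    return np.c_[279.14+341.2*c[:,0]/-c[:,2],207.38-341.2*c[:,1]/-c[:,2]]
BW=[[-.065,.125,.02],[.065,.125,.02],[.065,-.125,.02]]
zw=np.array([[208,68],[297,69],[293,233]])
resw=lambda p:(projw(w(p,BW))-zw).ravel()
s=least_squares(lambda p:np.r_[res(p),2*resw(p)],p,loss='soft_l1'); p=s.x
if __name__=='__main__':
    print('new',p,np.round(res(p).reshape(-1,2),1).tolist(),resw(p).round(1))
    print('grip ends px',projw(w(p,[g(.122),g(.204),[0,-.105,.21],[.025,.0525,.19],[-.025,.0525,.19]])).round(0).tolist(), w(p,[[0,-.105,.21]]))
E
python3 fit.py; python3 plan.py|tail -11
```

```text
[ 5.45058709e-01 -3.78328582e-04 -3.11007140e-01] [[-2.8, -1.1], [-1.5, 0.4], [1.4, -1.4], [-1.2, -1.0], [0.7, -2.4], [-2.2, 1.4], [-0.4, -1.3], [2.0, -0.6], [0.6, -0.5], [0.8, -0.4], [-0.1, -1.7], [0.3, 3.0]]
0 [[0.6, 0.039, 0.226], [0.606, 0.058, 0.255], [0.613, 0.08, 0.287]]
0.24 [[0.607, 0.061, 0.206], [0.615, 0.086, 0.229], [0.624, 0.114, 0.255]]
0.48 [[0.612, 0.078, 0.18], [0.622, 0.108, 0.196], [0.632, 0.141, 0.214]]
0.72 [[0.616, 0.089, 0.151], [0.626, 0.121, 0.159], [0.638, 0.157, 0.168]]
[[ 0.51292686 -0.10034104  0.21      ]]
new [ 0.54473561  0.0021931  -0.31934419] [[-1.9, -2.0], [-1.0, -0.5], [2.0, -1.6], [-0.4, -2.0], [1.6, -2.7], [-1.5, 1.0], [-1.3, -2.3], [1.1, -1.3], [0.6, -1.0], [-0.1, -1.3], [-0.2, -2.2], [0.0, 2.4]] [-2.6 -0.   1.3 -0.   1.2  2.9]
grip ends px [[280.0, 135.0], [280.0, 73.0], [240.0, 283.0], [264.0, 130.0], [214.0, 129.0]] [[ 0.51177149 -0.09749826  0.21      ]]
app [0.5877 0.0015 0.2907]
0.0 [0.6006 0.0404 0.262 ] None
0.12 [0.6057 0.056  0.2509] [ 0.51  1.56 -1.12]
0.24 [0.6104 0.0702 0.2378] [ 0.47  1.42 -1.31]
0.36 [0.6146 0.0828 0.2231] [ 0.42  1.26 -1.48]
0.48 [0.6181 0.0936 0.2068] [ 0.36  1.08 -1.62]
0.6 [0.6211 0.1025 0.1894] [ 0.29  0.89 -1.75]
0.66 [0.6223 0.1062 0.1802] [ 0.12  0.37 -0.91]
0.72 [0.6234 0.1093 0.1709] [ 0.1   0.32 -0.93]
0.76 [0.624  0.1112 0.1645] [ 0.06  0.18 -0.63]
0.8 [0.6245 0.1127 0.1581] [ 0.05  0.16 -0.64]
```

```bash

python3 -m creep '[{"tx":0.2,"ty":0.5,"tz":-2.6,"wx":0,"wy":0,"wz":-0.01,"gripper":-1},{"tx":0.2,"ty":0.5,"tz":-2.6,"wx":0,"wy":0,"wz":0,"gripper":-1},{"tx":0,"ty":0,"tz":-2.5,"wx":0,"wy":0,"wz":0,"gripper":-1},{"tx":0.26,"ty":0.78,"tz":-0.57,"wx":0,"wy":0,"wz":0,"gripper":-1},{"tx":0.26,"ty":0.78,"tz":-0.57,"wx":0,"wy":0,"wz":0,"gripper":-1},{"tx":0.26,"ty":0.78,"tz":-0.57,"wx":0,"wy":0,"wz":0,"gripper":-1},{"tx":0,"ty":0,"tz":0,"wx":0,"wy":0,"wz":0,"gripper":-1},{"tx":0,"ty":0,"tz":0,"wx":0,"wy":0,"wz":0,"gripper":-1}]'
```

```text
time: 3.92
eef_pos: [0.596, 0.0257, 0.2757]
tcp_rot: [-3.141, -0.001, -0.32]
force: [0.2, -0.0, -0.0]
opening: 0.002
```

```bash

python3 -m creep '[{"tx":0.26,"ty":0.78,"tz":-0.57,"wx":0,"wy":0,"wz":0,"gripper":-1},{"tx":0,"ty":0,"tz":0,"wx":0,"wy":0,"wz":0,"gripper":-1},{"tx":0,"ty":0,"tz":0,"wx":0,"wy":0,"wz":0,"gripper":-1}]'
python3 -m creep '[{"tx":0.13,"ty":0.39,"tz":-0.28,"wx":0,"wy":0,"wz":0,"gripper":-1},{"tx":0,"ty":0,"tz":0,"wx":0,"wy":0,"wz":0,"gripper":-1},{"tx":0,"ty":0,"tz":0,"wx":0,"wy":0,"wz":0,"gripper":-1}]'
python3 -m creep '[{"tx":0.13,"ty":0.39,"tz":-0.28,"wx":0,"wy":0,"wz":0,"gripper":-1},{"tx":0,"ty":0,"tz":0,"wx":0,"wy":0,"wz":0,"gripper":-1},{"tx":0,"ty":0,"tz":0,"wx":0,"wy":0,"wz":0,"gripper":-1}]'
python3 -m creep '[{"tx":0.13,"ty":0.39,"tz":-0.28,"wx":0,"wy":0,"wz":0,"gripper":-1},{"tx":0,"ty":0,"tz":0,"wx":0,"wy":0,"wz":0,"gripper":-1},{"tx":0,"ty":0,"tz":0,"wx":0,"wy":0,"wz":0,"gripper":-1}]'
```

```text
time: 4.17
eef_pos: [0.5983, 0.0331, 0.269]
tcp_rot: [-3.141, 0.0, -0.32]
force: [-0.2, 0.4, -0.5]
opening: 0.001
time: 4.42
eef_pos: [0.5995, 0.0366, 0.2661]
tcp_rot: [-3.142, 0.0, -0.321]
force: [0.3, 0.1, 0.1]
opening: 0.005
time: 4.67
eef_pos: [0.6007, 0.0407, 0.2632]
tcp_rot: [-3.142, 0.0, -0.321]
force: [0.7, -0.3, 0.1]
opening: 0.001
time: 4.92
eef_pos: [0.6021, 0.0446, 0.2604]
tcp_rot: [-3.142, 0.0, -0.32]
force: [-0.1, 0.2, -0.2]
opening: 0.002
```

```bash

python3 -m creep '[{"tx":0.13,"ty":0.39,"tz":-0.28,"wx":0,"wy":0,"wz":0,"gripper":-1},{"tx":0,"ty":0,"tz":0,"wx":0,"wy":0,"wz":0,"gripper":-1},{"tx":0,"ty":0,"tz":0,"wx":0,"wy":0,"wz":0,"gripper":-1}]'
python3 -m creep '[{"tx":0.13,"ty":0.39,"tz":-0.28,"wx":0,"wy":0,"wz":0,"gripper":-1},{"tx":0,"ty":0,"tz":0,"wx":0,"wy":0,"wz":0,"gripper":-1},{"tx":0,"ty":0,"tz":0,"wx":0,"wy":0,"wz":0,"gripper":-1}]'
python3 - <<'E'
from h import *
c=camera('scene'); save(c,'s2'); i=cv2.imread('pics/s2.png')[100:280,220:400]
w=camera('wrist')['image'][:,:,::-1]
cv2.imwrite('pics/z2.png',np.hstack([cv2.resize(i,(400,400)),cv2.resize(w[0:300,130:430],(400,400))]))
E
```

```text
time: 5.17
eef_pos: [0.6033, 0.0485, 0.2576]
tcp_rot: [-3.142, 0.0, -0.321]
force: [0.1, -1.0, 0.7]
opening: 0.002
time: 5.42
eef_pos: [0.6046, 0.0524, 0.2548]
tcp_rot: [-3.142, 0.0, -0.32]
force: [0.4, -0.4, 0.3]
opening: 0.003
```

View pics/z2.png

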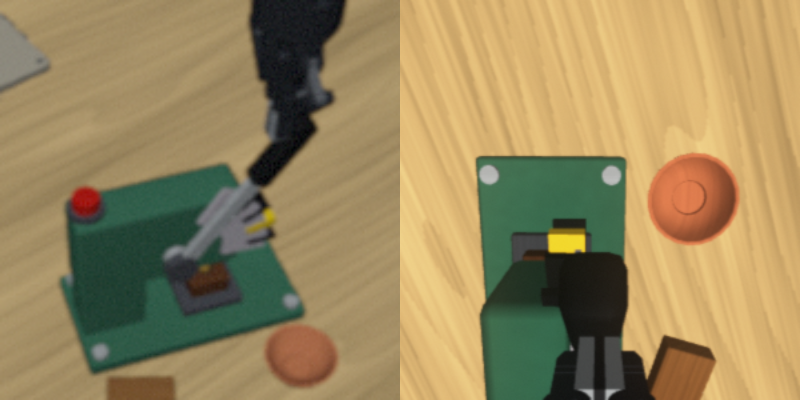

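```bash

python3 -m creep '[{"tx":0.13,"ty":0.39,"tz":-0.28,"wx":0,"wy":0,"wz":0,"gripper":-1},{"tx":0,"ty":0,"tz":0,"wx":0,"wy":0,"wz":0,"gripper":-1},{"tx":0,"ty":0,"tz":0,"wx":0,"wy":0,"wz":0,"gripper":-1}]'
python3 -m creep '[{"tx":0.13,"ty":0.39,"tz":-0.28,"wx":0,"wy":0,"wz":0,"gripper":-1},{"tx":0,"ty":0,"tz":0,"wx":0,"wy":0,"wz":0,"gripper":-1},{"tx":0,"ty":0,"tz":0,"wx":0,"wy":0,"wz":0,"gripper":-1}]'
python3 -m creep '[{"tx":0.13,"ty":0.39,"tz":-0.28,"wx":0,"wy":0,"wz":0,"gripper":-1},{"tx":0,"ty":0,"tz":0,"wx":0,"wy":0,"wz":0,"gripper":-1},{"tx":0,"ty":0,"tz":0,"wx":0,"wy":0,"wz":0,"gripper":-1}]'
```

```text
time: 5.77
eef_pos: [0.6062, 0.0559, 0.2523]
tcp_rot: [3.141, -0.001, -0.321]
force: [0.3, -0.9, 1.7]
opening: -0.0
time: 6.02
eef_pos: [0.6075, 0.0601, 0.2493]
tcp_rot: [-3.141, -0.0, -0.321]
force: [0.6, -1.3, 1.4]
opening: 0.003
time: 6.27
eef_pos: [0.6087, 0.064, 0.2465]
tcp_rot: [-3.142, -0.0, -0.321]
force: [0.9, -1.7, 1.4]
opening: 0.001
```

```bash
sed -i 's/-\.011,/-.003,/' plan.py; python3 plan.py
python3 -m creep '[{"tx":0.4,"ty":1.2,"tz":-1.1,"wx":0,"wy":0,"wz":0,"gripper":-1},{"tx":0,"ty":0,"tz":0,"wx":0,"wy":0,"wz":0,"gripper":-1},{"tx":0,"ty":0,"tz":0,"wx":0,"wy":0,"wz":0,"gripper":-1}]'
```

```text
app [0.5902 0.0091 0.2907]
0.0 [0.6031 0.048  0.262 ] None
0.12 [0.6082 0.0636 0.2509] [ 0.51  1.56 -1.12]
0.24 [0.6129 0.0777 0.2378] [ 0.47  1.42 -1.31]
0.36 [0.6171 0.0903 0.2231] [ 0.42  1.26 -1.48]
0.48 [0.6206 0.1012 0.2068] [ 0.36  1.08 -1.62]
0.6 [0.6236 0.1101 0.1894] [ 0.29  0.89 -1.75]
0.66 [0.6248 0.1138 0.1802] [ 0.12  0.37 -0.91]
0.72 [0.6259 0.1169 0.1709] [ 0.1   0.32 -0.93]
0.76 [0.6265 0.1188 0.1645] [ 0.06  0.18 -0.63]
0.8 [0.627  0.1203 0.1581] [ 0.05  0.16 -0.64]
time: 6.52
eef_pos: [0.6124, 0.0709, 0.2396]
tcp_rot: [3.135, -0.003, -0.326]
force: [-20.1, -20.5, 35.1]
opening: -0.0
```

```bash

python3 -m creep '[{"tx":-0.2,"ty":-0.4,"tz":0.4,"wx":0,"wy":0,"wz":0,"gripper":-1},{"tx":0,"ty":0,"tz":0,"wx":0,"wy":0,"wz":0,"gripper":-1}]'
python3 - <<'E'
from h import *
i=camera('scene')['image'][80:260,220:400,::-1]; j=camera('side')['image'][60:240,170:350,::-1]
o=np.hstack([cv2.resize(i,(400,400),interpolation=2),cv2.resize(j,(400,400),interpolation=2)])
w=camera('wrist')['image'][0:300,130:430,::-1]
cv2.imwrite('pics/z3.png',o); cv2.imwrite('pics/w3.png',cv2.resize(w,(600,600)))
print(read_state()['force'])
E
```

```text
time: 6.68
eef_pos: [0.6113, 0.0692, 0.2417]
tcp_rot: [3.14, -0.003, -0.324]
force: [0.1, -1.5, 3.5]
opening: 0.004
[ 0.96943782 -1.48818248  2.49535536]
```

View pics/z3.png

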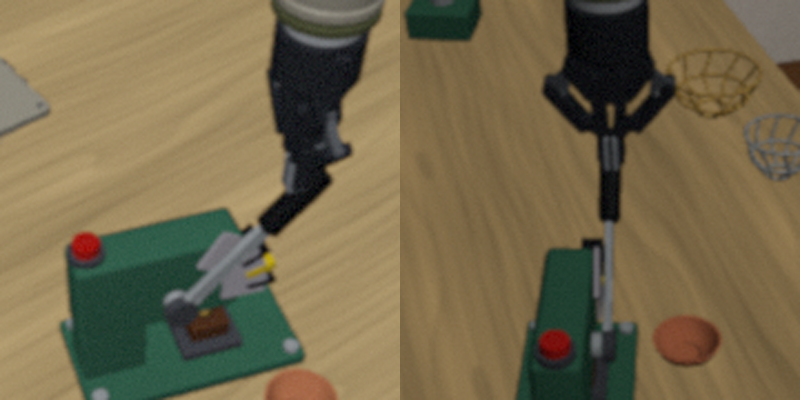

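View pics/w3.png

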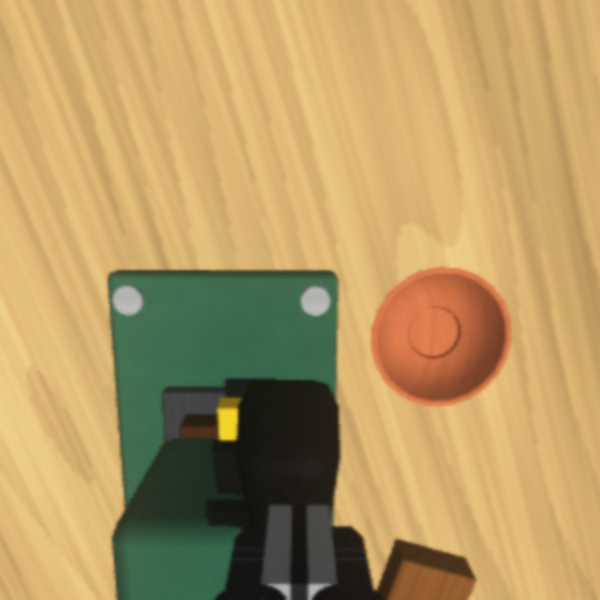

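```bash

python3 -m creep '[{"tx":0,"ty":0.2,"tz":-0.2,"wx":0,"wy":0,"wz":0,"gripper":-1},{"tx":0,"ty":0,"tz":0,"wx":0,"wy":0,"wz":0,"gripper":-1},{"tx":0,"ty":0,"tz":0,"wx":0,"wy":0,"wz":0,"gripper":-1}]'
python3 -m creep '[{"tx":0.1,"ty":0.2,"tz":-0.2,"wx":0,"wy":0,"wz":0,"gripper":-1},{"tx":0,"ty":0,"tz":0,"wx":0,"wy":0,"wz":0,"gripper":-1},{"tx":0,"ty":0,"tz":0,"wx":0,"wy":0,"wz":0,"gripper":-1}]'
python3 - <<'E'
from h import *
s=read_state();print(s['force'],s['ft_torque'],s['q'],s['effort'])
E
```

```text
time: 7.08
eef_pos: [0.6102, 0.0746, 0.237]
tcp_rot: [-3.141, 0.001, -0.32]
force: [1.0, -1.7, 1.9]
opening: -0.002
time: 7.33
eef_pos: [0.6112, 0.0765, 0.2352]
tcp_rot: [-3.142, 0.001, -0.32]
force: [-1.4, -0.5, 1.7]
opening: 0.002
[-1.35067987 -0.5379387   1.69190973] [-0.09665549  0.33002807  0.00883143] [ 0.34551682  0.38610515 -0.7184656   1.41575332  0.25212724  1.4341484
 -0.6906521 ] [-2.83257812e-01 -5.77012503e+01 -9.10041511e+00 -3.85014796e+01
  4.90120717e-02 -5.55236768e-01 -4.02826688e-02]
```

```bash

python3 -m creep '[{"tx":0.2,"ty":0.45,"tz":-0.4,"wx":0,"wy":0,"wz":0,"gripper":-1},{"tx":0,"ty":0,"tz":0,"wx":0,"wy":0,"wz":0,"gripper":-1},{"tx":0,"ty":0,"tz":0,"wx":0,"wy":0,"wz":0,"gripper":-1}]'
python3 -m creep '[{"tx":0.15,"ty":0.45,"tz":-0.45,"wx":0,"wy":0,"wz":0,"gripper":-1},{"tx":0,"ty":0,"tz":0,"wx":0,"wy":0,"wz":0,"gripper":-1},{"tx":0,"ty":0,"tz":0,"wx":0,"wy":0,"wz":0,"gripper":-1}]'
python3 -m creep '[{"tx":0.15,"ty":0.45,"tz":-0.45,"wx":0,"wy":0,"wz":0,"gripper":-1},{"tx":0,"ty":0,"tz":0,"wx":0,"wy":0,"wz":0,"gripper":-1},{"tx":0,"ty":0,"tz":0,"wx":0,"wy":0,"wz":0,"gripper":-1}]'
```

```text
time: 7.58
eef_pos: [0.6136, 0.0809, 0.2311]
tcp_rot: [-3.141, 0.001, -0.32]
force: [0.2, 0.1, -0.2]
opening: -0.0
time: 7.83
eef_pos: [0.6151, 0.085, 0.2269]
tcp_rot: [3.142, 0.0, -0.321]
force: [-0.1, -0.8, 1.2]
opening: -0.001
time: 8.08
eef_pos: [0.6168, 0.0893, 0.2224]
tcp_rot: [3.141, -0.0, -0.321]
force: [0.1, -2.7, 2.0]
opening: 0.001
```

```bash

python3 -m creep '[{"tx":0.1,"ty":0.3,"tz":-0.4,"wx":0,"wy":0,"wz":0,"gripper":-1},{"tx":0,"ty":0,"tz":0,"wx":0,"wy":0,"wz":0,"gripper":-1},{"tx":0,"ty":0,"tz":0,"wx":0,"wy":0,"wz":0,"gripper":-1}]'
python3 -m creep '[{"tx":0.1,"ty":0.3,"tz":-0.4,"wx":0,"wy":0,"wz":0,"gripper":-1},{"tx":0,"ty":0,"tz":0,"wx":0,"wy":0,"wz":0,"gripper":-1},{"tx":0,"ty":0,"tz":0,"wx":0,"wy":0,"wz":0,"gripper":-1}]'
python3 -m creep '[{"tx":0.1,"ty":0.3,"tz":-0.4,"wx":0,"wy":0,"wz":0,"gripper":-1},{"tx":0,"ty":0,"tz":0,"wx":0,"wy":0,"wz":0,"gripper":-1},{"tx":0,"ty":0,"tz":0,"wx":0,"wy":0,"wz":0,"gripper":-1}]'
python3 -m creep '[{"tx":0.1,"ty":0.3,"tz":-0.4,"wx":0,"wy":0,"wz":0,"gripper":-1},{"tx":0,"ty":0,"tz":0,"wx":0,"wy":0,"wz":0,"gripper":-1},{"tx":0,"ty":0,"tz":0,"wx":0,"wy":0,"wz":0,"gripper":-1}]'
```

```text
time: 8.33
eef_pos: [0.6177, 0.0926, 0.2185]
tcp_rot: [-3.141, -0.0, -0.321]
force: [0.0, -1.9, 2.4]
opening: -0.0
time: 8.58
eef_pos: [0.6187, 0.0954, 0.2148]
tcp_rot: [-3.141, -0.0, -0.321]
force: [-1.4, -1.4, 3.8]
opening: -0.003
time: 8.83
eef_pos: [0.6197, 0.0985, 0.2107]
tcp_rot: [-3.141, -0.0, -0.321]
force: [0.2, -0.9, 2.3]
opening: 0.0
time: 9.08
eef_pos: [0.6206, 0.1016, 0.2064]
tcp_rot: [-3.141, 0.0, -0.321]
force: [0.4, -1.2, 2.4]
opening: 0.005
```

```bash

python3 -m creep '[{"tx":0.1,"ty":0.25,"tz":-0.45,"wx":0,"wy":0,"wz":0,"gripper":-1},{"tx":0,"ty":0,"tz":0,"wx":0,"wy":0,"wz":0,"gripper":-1},{"tx":0,"ty":0,"tz":0,"wx":0,"wy":0,"wz":0,"gripper":-1}]'
python3 -m creep '[{"tx":0.08,"ty":0.25,"tz":-0.45,"wx":0,"wy":0,"wz":0,"gripper":-1},{"tx":0,"ty":0,"tz":0,"wx":0,"wy":0,"wz":0,"gripper":-1},{"tx":0,"ty":0,"tz":0,"wx":0,"wy":0,"wz":0,"gripper":-1}]'
python3 -m creep '[{"tx":0.08,"ty":0.2,"tz":-0.45,"wx":0,"wy":0,"wz":0,"gripper":-1},{"tx":0,"ty":0,"tz":0,"wx":0,"wy":0,"wz":0,"gripper":-1},{"tx":0,"ty":0,"tz":0,"wx":0,"wy":0,"wz":0,"gripper":-1}]'
python3 -m creep '[{"tx":0.05,"ty":0.2,"tz":-0.45,"wx":0,"wy":0,"wz":0,"gripper":-1},{"tx":0,"ty":0,"tz":0,"wx":0,"wy":0,"wz":0,"gripper":-1},{"tx":0,"ty":0,"tz":0,"wx":0,"wy":0,"wz":0,"gripper":-1}]'
python3 - <<'E'
from h import *
i=camera('scene')['image'][110:290,220:400,::-1]; j=camera('side')['image'][110:290,170:350,::-1]
o=np.hstack([cv2.resize(i,(400,400),interpolation=2),cv2.resize(j,(400,400),interpolation=2)])
cv2.imwrite('pics/z4.png',o)
E
```

```text
time: 9.33
eef_pos: [0.6216, 0.1042, 0.2021]
tcp_rot: [-3.141, 0.0, -0.321]
force: [-0.3, 0.1, 2.9]
opening: 0.004
time: 9.58
eef_pos: [0.6222, 0.1064, 0.1974]
tcp_rot: [3.142, 0.001, -0.321]
force: [-0.8, -1.0, 1.7]
opening: -0.002
time: 9.83
eef_pos: [0.6232, 0.1083, 0.1929]
tcp_rot: [3.142, 0.0, -0.321]
force: [0.2, -0.1, 2.6]
opening: 0.001
time: 10.08
eef_pos: [0.6239, 0.1104, 0.1887]
tcp_rot: [-3.141, -0.0, -0.321]
force: [-0.0, 1.0, 3.6]
opening: 0.001
```

View pics/z4.png

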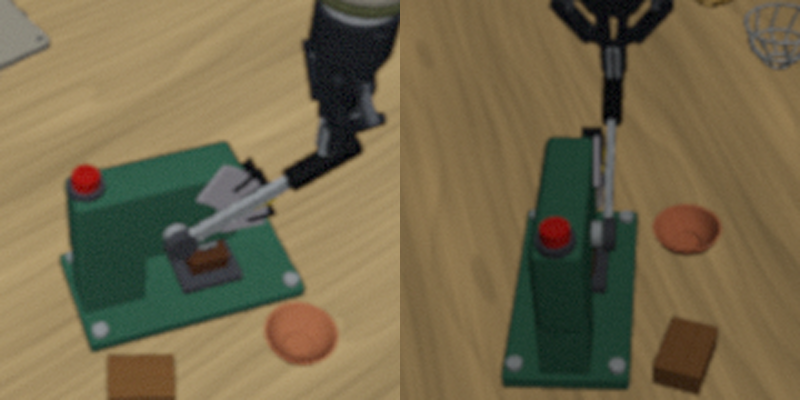

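```bash
python3 - <<'E'
from plan import *
for v in (.54,.6,.66,.72,.78):
    e=.96-v; q=proj('scene',w(p,[[.04,-.02+r*np.cos(e),.12+r*np.sin(e)] for r in (0,.122,.204)])); q=(q-[220,110])*400/180
    print(v,q.round(0).tolist())
E
```

```text
0.54 [[180.0, 242.0], [287.0, 184.0], [361.0, 143.0]]
0.6 [[180.0, 242.0], [289.0, 188.0], [363.0, 150.0]]
0.66 [[180.0, 242.0], [290.0, 192.0], [364.0, 158.0]]
0.72 [[180.0, 242.0], [291.0, 196.0], [365.0, 165.0]]
0.78 [[180.0, 242.0], [291.0, 200.0], [365.0, 172.0]]
```

```bash

python3 -m creep '[{"tx":0.06,"ty":0.2,"tz":-0.5,"wx":0,"wy":0,"wz":0,"gripper":-1},{"tx":0,"ty":0,"tz":0,"wx":0,"wy":0,"wz":0,"gripper":-1},{"tx":0,"ty":0,"tz":0,"wx":0,"wy":0,"wz":0,"gripper":-1}]'
python3 -m creep '[{"tx":0.06,"ty":0.2,"tz":-0.5,"wx":0,"wy":0,"wz":0,"gripper":-1},{"tx":0,"ty":0,"tz":0,"wx":0,"wy":0,"wz":0,"gripper":-1},{"tx":0,"ty":0,"tz":0,"wx":0,"wy":0,"wz":0,"gripper":-1}]'
python3 -m creep '[{"tx":0.06,"ty":0.15,"tz":-0.5,"wx":0,"wy":0,"wz":0,"gripper":-1},{"tx":0,"ty":0,"tz":0,"wx":0,"wy":0,"wz":0,"gripper":-1},{"tx":0,"ty":0,"tz":0,"wx":0,"wy":0,"wz":0,"gripper":-1}]'
python3 -m creep '[{"tx":0.05,"ty":0.15,"tz":-0.4,"wx":0,"wy":0,"wz":0,"gripper":-1},{"tx":0,"ty":0,"tz":0,"wx":0,"wy":0,"wz":0,"gripper":-1},{"tx":0,"ty":0,"tz":0,"wx":0,"wy":0,"wz":0,"gripper":-1}]'
python3 -m creep '[{"tx":0.03,"ty":0.1,"tz":-0.3,"wx":0,"wy":0,"wz":0,"gripper":-1},{"tx":0,"ty":0,"tz":0,"wx":0,"wy":0,"wz":0,"gripper":-1},{"tx":0,"ty":0,"tz":0,"wx":0,"wy":0,"wz":0,"gripper":-1}]'
```

```text
time: 10.43
eef_pos: [0.6245, 0.1126, 0.1839]
tcp_rot: [-3.141, -0.001, -0.321]
force: [0.1, 0.6, 3.9]
opening: 0.0
time: 10.68
eef_pos: [0.6251, 0.1146, 0.1788]
tcp_rot: [-3.141, -0.0, -0.321]
force: [0.9, 0.9, 4.5]
opening: -0.002
time: 10.93
eef_pos: [0.6257, 0.1162, 0.1738]
tcp_rot: [-3.141, -0.0, -0.321]
force: [-0.0, 0.6, 5.4]
opening: 0.002
time: 11.18
eef_pos: [0.6261, 0.1175, 0.1698]
tcp_rot: [-3.141, -0.0, -0.321]
force: [0.1, 0.9, 2.8]
opening: -0.004
time: 11.43
eef_pos: [0.6263, 0.1184, 0.1667]
tcp_rot: [-3.141, -0.0, -0.321]
force: [0.1, 1.2, 3.5]
opening: 0.001
```

```bash

python3 -m creep '[{"tx":0.03,"ty":0.1,"tz":-0.3,"wx":0,"wy":0,"wz":0,"gripper":-1},{"tx":0,"ty":0,"tz":0,"wx":0,"wy":0,"wz":0,"gripper":-1},{"tx":0,"ty":0,"tz":0,"wx":0,"wy":0,"wz":0,"gripper":-1}]'
python3 -m creep '[{"tx":0,"ty":0,"tz":0.4,"wx":0,"wy":0,"wz":0,"gripper":-1},{"tx":0,"ty":0,"tz":0,"wx":0,"wy":0,"wz":0,"gripper":-1},{"tx":0,"ty":0,"tz":0,"wx":0,"wy":0,"wz":0,"gripper":-1}]'
python3 -m creep '[{"tx":0,"ty":0,"tz":0.4,"wx":0,"wy":0,"wz":0,"gripper":-1},{"tx":0,"ty":0,"tz":0,"wx":0,"wy":0,"wz":0,"gripper":-1},{"tx":0,"ty":0,"tz":0,"wx":0,"wy":0,"wz":0,"gripper":-1}]'
python3 -m creep '[{"tx":0,"ty":0,"tz":0.4,"wx":0,"wy":0,"wz":0,"gripper":-1},{"tx":0,"ty":0,"tz":0,"wx":0,"wy":0,"wz":0,"gripper":-1},{"tx":0,"ty":0,"tz":0,"wx":0,"wy":0,"wz":0,"gripper":-1}]'
```

```text
time: 11.68
eef_pos: [0.6266, 0.1193, 0.1637]
tcp_rot: [-3.142, -0.0, -0.321]
force: [-0.8, 0.7, 4.3]
opening: 0.001
time: 11.93
eef_pos: [0.6264, 0.1183, 0.1676]
tcp_rot: [3.14, 0.0, -0.322]
force: [-2.1, -3.0, 2.6]
opening: 0.002
time: 12.18
eef_pos: [0.6267, 0.1187, 0.1718]
tcp_rot: [3.141, -0.0, -0.322]
force: [-1.3, -4.0, 2.2]
opening: -0.002
time: 12.43
eef_pos: [0.6268, 0.1191, 0.176]
tcp_rot: [3.142, -0.001, -0.321]
force: [-1.7, -4.4, 4.1]
opening: -0.003
```

```bash
python3 - <<'E'
from h import *
i=camera('scene')['image'][110:290,220:400,::-1]; j=camera('wrist')['image'][0:300,130:430,::-1]
o=np.hstack([cv2.resize(i,(400,400),interpolation=2),cv2.resize(j,(400,400),interpolation=2)])
cv2.imwrite('pics/z5.png',o); print(read_state()['force'],read_state()['ft_torque'])
E
```

```text
[-1.86602439 -2.91105805  4.22500383] [-0.83303456  0.30060116 -0.05453063]
```

View pics/z5.png

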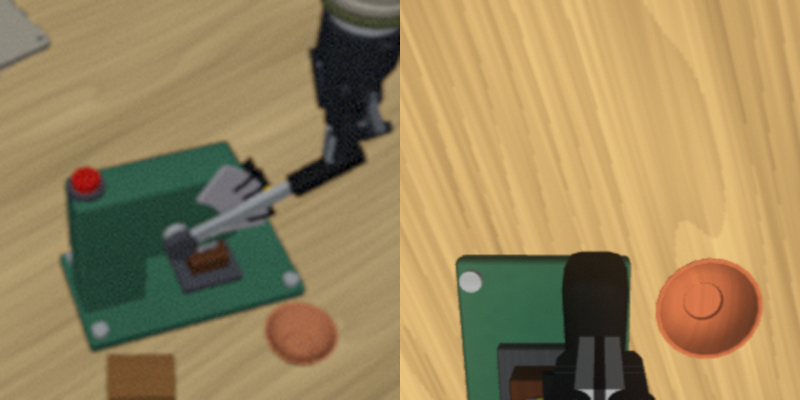

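```bash

python3 -m creep '[{"tx":0,"ty":0,"tz":-0.6,"wx":0,"wy":0,"wz":0,"gripper":-1},{"tx":0,"ty":0,"tz":-0.6,"wx":0,"wy":0,"wz":0,"gripper":-1},{"tx":0,"ty":0,"tz":0,"wx":0,"wy":0,"wz":0,"gripper":-1},{"tx":0,"ty":0,"tz":0,"wx":0,"wy":0,"wz":0,"gripper":-1}]'
python3 -m creep '[{"tx":0.03,"ty":0.05,"tz":-0.3,"wx":0,"wy":0,"wz":0,"gripper":-1},{"tx":0,"ty":0,"tz":0,"wx":0,"wy":0,"wz":0,"gripper":-1},{"tx":0,"ty":0,"tz":0,"wx":0,"wy":0,"wz":0,"gripper":-1}]'
python3 -m creep '[{"tx":0.03,"ty":0.05,"tz":-0.3,"wx":0,"wy":0,"wz":0,"gripper":-1},{"tx":0,"ty":0,"tz":0,"wx":0,"wy":0,"wz":0,"gripper":-1},{"tx":0,"ty":0,"tz":0,"wx":0,"wy":0,"wz":0,"gripper":-1}]'
python3 -m creep '[{"tx":0,"ty":-0.05,"tz":0.4,"wx":0,"wy":0,"wz":0,"gripper":-1},{"tx":0,"ty":0,"tz":0,"wx":0,"wy":0,"wz":0,"gripper":-1},{"tx":0,"ty":0,"tz":0,"wx":0,"wy":0,"wz":0,"gripper":-1}]'
```

```text
time: 12.87
eef_pos: [0.6267, 0.1204, 0.1638]
tcp_rot: [-3.14, -0.0, -0.32]
force: [-0.1, 1.1, 3.5]
opening: 0.001
time: 13.12
eef_pos: [0.627, 0.1205, 0.161]
tcp_rot: [-3.141, -0.0, -0.32]
force: [-0.2, 1.0, 4.2]
opening: 0.001
time: 13.37
eef_pos: [0.6272, 0.1204, 0.1577]
tcp_rot: [-3.141, -0.0, -0.321]
force: [0.6, 1.2, 3.3]
opening: 0.0
time: 13.62
eef_pos: [0.627, 0.1191, 0.1618]
tcp_rot: [3.141, 0.0, -0.322]
force: [-2.3, -1.3, 3.6]
opening: -0.002
```

```bash

python3 -m creep '[{"tx":0,"ty":-0.1,"tz":0.4,"wx":0,"wy":0,"wz":0,"gripper":-1},{"tx":0,"ty":0,"tz":0,"wx":0,"wy":0,"wz":0,"gripper":-1},{"tx":0,"ty":0,"tz":0,"wx":0,"wy":0,"wz":0,"gripper":-1}]'
python3 -m creep '[{"tx":0,"ty":-0.1,"tz":0.4,"wx":0,"wy":0,"wz":0,"gripper":-1},{"tx":0,"ty":0,"tz":0,"wx":0,"wy":0,"wz":0,"gripper":-1},{"tx":0,"ty":0,"tz":0,"wx":0,"wy":0,"wz":0,"gripper":-1}]'
python3 -m creep '[{"tx":0,"ty":-0.1,"tz":0.4,"wx":0,"wy":0,"wz":0,"gripper":-1},{"tx":0,"ty":0,"tz":0,"wx":0,"wy":0,"wz":0,"gripper":-1},{"tx":0,"ty":0,"tz":0,"wx":0,"wy":0,"wz":0,"gripper":-1}]'
```

```text
time: 13.87
eef_pos: [0.6272, 0.1182, 0.1658]
tcp_rot: [3.141, -0.0, -0.322]
force: [-1.9, -1.8, 2.5]
opening: 0.0
time: 14.12
eef_pos: [0.6274, 0.1175, 0.1699]
tcp_rot: [3.141, -0.0, -0.321]
force: [-2.2, -2.7, 2.6]
opening: -0.0
time: 14.37
eef_pos: [0.6273, 0.1166, 0.174]
tcp_rot: [3.142, -0.0, -0.321]
force: [-2.2, -3.1, 3.6]
opening: -0.003
```

```bash

python3 -m creep '[{"tx":0,"ty":0.15,"tz":-0.6,"wx":0,"wy":0,"wz":0,"gripper":-1},{"tx":0,"ty":0.15,"tz":-0.5,"wx":0,"wy":0,"wz":0,"gripper":-1},{"tx":0,"ty":0.1,"tz":-0.5,"wx":0,"wy":0,"wz":0,"gripper":-1},{"tx":0,"ty":0,"tz":0,"wx":0,"wy":0,"wz":0,"gripper":-1},{"tx":0,"ty":0,"tz":0,"wx":0,"wy":0,"wz":0,"gripper":-1}]'
python3 - <<'E'
from h import *
i=camera('scene')['image'][155:255,285:395,::-1]
i=cv2.resize(i,None,fx=6,fy=6,interpolation=2)
cv2.imwrite('pics/z6.png',i)
from plan import *
for v in (.6,.66,.72,.78,.84):
    e=.96-v; q=proj('scene',w(p,[[.04,-.02+r*np.cos(e),.12+r*np.sin(e)] for r in (0,.122,.204)])); q=(q-[285,155])*6
    print(v,q.round(0).tolist(),(q[2]-q[0])[1]/(q[2]-q[0])[0])
q=proj('scene',w(p,[[.028,-.02+.103*np.cos(.96-a),.12+.103*np.sin(.96-a)] for a in (.24,.48,.72,.96)])); print(((q-[285,155])*6).round(0).tolist())
E
```

```text
time: 14.78
eef_pos: [0.6265, 0.1211, 0.1568]
tcp_rot: [3.141, 0.002, -0.32]
force: [0.1, -0.4, 0.3]
opening: 0.001
0.6 [[96.0, 385.0], [390.0, 237.0], [590.0, 136.0]] -0.5034388599575346
0.66 [[96.0, 385.0], [393.0, 248.0], [594.0, 155.0]] -0.46031241607380236
0.72 [[96.0, 385.0], [396.0, 259.0], [596.0, 175.0]] -0.41852397386685425
0.78 [[96.0, 385.0], [397.0, 271.0], [596.0, 196.0]] -0.37772328652770004
0.84 [[96.0, 385.0], [397.0, 283.0], [594.0, 216.0]] -0.3375905033649431
[[292.0, 190.0], [321.0, 220.0], [336.0, 256.0], [336.0, 297.0]]
```

View pics/z6.png

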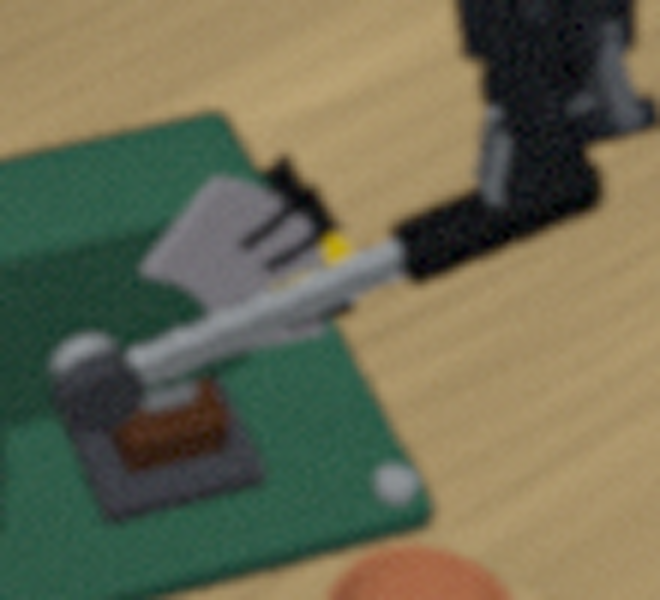

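```bash

python3 -m creep '[{"tx":0,"ty":-0.05,"tz":0.4,"wx":0,"wy":0,"wz":0,"gripper":-1},{"tx":0,"ty":0,"tz":0,"wx":0,"wy":0,"wz":0,"gripper":-1},{"tx":0,"ty":0,"tz":0,"wx":0,"wy":0,"wz":0,"gripper":-1}]'
python3 -m creep '[{"tx":0,"ty":-0.1,"tz":0.4,"wx":0,"wy":0,"wz":0,"gripper":-1},{"tx":0,"ty":0,"tz":0,"wx":0,"wy":0,"wz":0,"gripper":-1},{"tx":0,"ty":0,"tz":0,"wx":0,"wy":0,"wz":0,"gripper":-1}]'
python3 -m creep '[{"tx":0,"ty":-0.1,"tz":0.5,"wx":0,"wy":0,"wz":0,"gripper":-1},{"tx":0,"ty":0,"tz":0,"wx":0,"wy":0,"wz":0,"gripper":-1},{"tx":0,"ty":0,"tz":0,"wx":0,"wy":0,"wz":0,"gripper":-1}]'
```

```text
time: 15.08
eef_pos: [0.6273, 0.1203, 0.162]
tcp_rot: [-3.141, -0.0, -0.321]
force: [0.5, 0.7, 0.4]
opening: -0.001
time: 15.33
eef_pos: [0.6274, 0.1192, 0.166]
tcp_rot: [-3.141, -0.001, -0.321]
force: [0.3, -0.4, 0.2]
opening: -0.001
time: 15.58
eef_pos: [0.6275, 0.1182, 0.171]
tcp_rot: [-3.141, -0.001, -0.321]
force: [-0.1, 0.0, -0.3]
opening: 0.001
```

```bash

python3 -m creep '[{"tx":0,"ty":0,"tz":2.5,"wx":0,"wy":0,"wz":0,"gripper":-1},{"tx":0,"ty":0,"tz":4,"wx":0,"wy":0,"wz":0,"gripper":-1},{"tx":0,"ty":0,"tz":4,"wx":0,"wy":0,"wz":0,"gripper":-1},{"tx":-1.65,"ty":-3.1,"tz":0,"wx":0,"wy":0,"wz":0,"gripper":-1},{"tx":-1.65,"ty":-3.1,"tz":0,"wx":0,"wy":0,"wz":0,"gripper":-1},{"tx":-1.65,"ty":-3.1,"tz":0,"wx":0,"wy":0,"wz":0,"gripper":-1},{"tx":-1.65,"ty":-3.1,"tz":0,"wx":0,"wy":0,"wz":0,"gripper":-1},{"tx":-1.65,"ty":-3.1,"tz":0,"wx":0,"wy":0,"wz":0,"gripper":-1},{"tx":-1.65,"ty":-3.1,"tz":0,"wx":0,"wy":0,"wz":0,"gripper":-1},{"tx":-1.65,"ty":-3,"tz":0,"wx":0,"wy":0,"wz":0,"gripper":-1},{"tx":0,"ty":0,"tz":0,"wx":0,"wy":0,"wz":0,"gripper":-1},{"tx":0,"ty":0,"tz":0,"wx":0,"wy":0,"wz":0,"gripper":-1}]'
python3 - <<'E'
from h import *
i=camera('scene')['image'][135:265,235:395,::-1]
cv2.imwrite('pics/z7.png',cv2.resize(i,None,fx=4.6,fy=4.6,interpolation=2))
from plan import *
q=lambda P:((proj('scene',w(p,P))-[235,135])*4.6).round(0).tolist()
for v in (.48,.66,.72,.78,.84):
    e=.96-v; print(v,q([[.04,-.02+r*np.cos(e),.12+r*np.sin(e)] for r in (0,.122,.204)]))
E
```

```text
time: 16.58
eef_pos: [0.511, -0.0999, 0.2758]
tcp_rot: [3.141, -0.001, -0.325]
force: [0.6, 0.7, -0.3]
opening: -0.002
0.48 [[303.0, 387.0], [521.0, 257.0], [672.0, 167.0]]
0.66 [[303.0, 387.0], [531.0, 282.0], [685.0, 211.0]]
0.72 [[303.0, 387.0], [533.0, 291.0], [687.0, 226.0]]
0.78 [[303.0, 387.0], [534.0, 300.0], [687.0, 242.0]]
0.84 [[303.0, 387.0], [534.0, 309.0], [686.0, 258.0]]
```

View pics/z7.png

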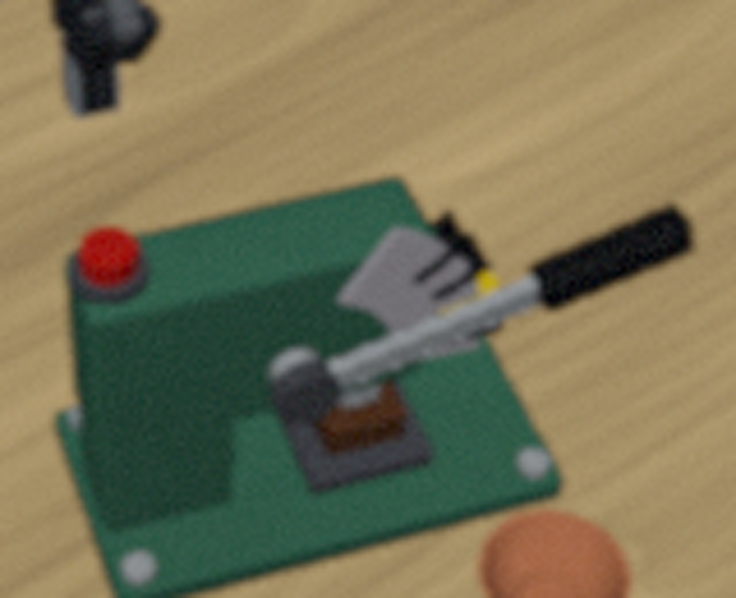

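The lever rests in the third notch: the grip runs from (545,283) to (680,228), against a prediction of (533,291) to (687,226) for 0.72 rad. Next is the button.

```bash

python3 -m creep '[{"tx":0.1,"ty":0.1,"tz":-2.5,"wx":0,"wy":0,"wz":0,"gripper":-1},{"tx":0,"ty":0,"tz":-2.5,"wx":0,"wy":0,"wz":0,"gripper":-1},{"tx":0,"ty":0,"tz":-0.8,"wx":0,"wy":0,"wz":0,"gripper":-1},{"tx":0,"ty":0,"tz":0,"wx":0,"wy":0,"wz":0,"gripper":-1},{"tx":0,"ty":0,"tz":0,"wx":0,"wy":0,"wz":0,"gripper":-1}]'
python3 -m creep '[{"tx":0,"ty":0,"tz":-0.4,"wx":0,"wy":0,"wz":0,"gripper":-1},{"tx":0,"ty":0,"tz":-0.4,"wx":0,"wy":0,"wz":0,"gripper":-1},{"tx":0,"ty":0,"tz":0,"wx":0,"wy":0,"wz":0,"gripper":-1},{"tx":0,"ty":0,"tz":0,"wx":0,"wy":0,"wz":0,"gripper":-1}]'
python3 -m creep '[{"tx":0,"ty":0,"tz":-0.3,"wx":0,"wy":0,"wz":0,"gripper":-1},{"tx":0,"ty":0,"tz":-0.3,"wx":0,"wy":0,"wz":0,"gripper":-1},{"tx":0,"ty":0,"tz":0,"wx":0,"wy":0,"wz":0,"gripper":-1},{"tx":0,"ty":0,"tz":0,"wx":0,"wy":0,"wz":0,"gripper":-1}]'
```

```text
time: 17.05
eef_pos: [0.5131, -0.0958, 0.2182]
tcp_rot: [-3.141, 0.0, -0.32]
force: [0.2, 0.1, 0.2]
opening: -0.002
time: 17.38
eef_pos: [0.5128, -0.0967, 0.2099]
tcp_rot: [-3.142, -0.0, -0.321]
force: [0.4, 0.4, 0.5]
opening: -0.003
time: 17.72
eef_pos: [0.5126, -0.0967, 0.2035]
tcp_rot: [3.142, 0.0, -0.321]
force: [0.6, 0.7, 0.1]
opening: -0.0
```

```bash

python3 -m creep '[{"tx":0,"ty":0,"tz":-0.3,"wx":0,"wy":0,"wz":0,"gripper":-1},{"tx":0,"ty":0,"tz":0,"wx":0,"wy":0,"wz":0,"gripper":-1},{"tx":0,"ty":0,"tz":0,"wx":0,"wy":0,"wz":0,"gripper":-1}]'
python3 -m creep '[{"tx":0,"ty":0,"tz":-0.3,"wx":0,"wy":0,"wz":0,"gripper":-1},{"tx":0,"ty":0,"tz":0,"wx":0,"wy":0,"wz":0,"gripper":-1},{"tx":0,"ty":0,"tz":0,"wx":0,"wy":0,"wz":0,"gripper":-1}]'
python3 -m creep '[{"tx":0,"ty":0,"tz":-0.3,"wx":0,"wy":0,"wz":0,"gripper":-1},{"tx":0,"ty":0,"tz":0,"wx":0,"wy":0,"wz":0,"gripper":-1},{"tx":0,"ty":0,"tz":0,"wx":0,"wy":0,"wz":0,"gripper":-1}]'
```

```text
time: 17.97
eef_pos: [0.5126, -0.0967, 0.2005]
tcp_rot: [-3.142, 0.0, -0.321]
force: [-0.2, 0.1, -0.5]
opening: -0.004
time: 18.22
eef_pos: [0.5126, -0.0967, 0.1974]
tcp_rot: [3.142, 0.0, -0.321]
force: [1.1, 0.2, -0.1]
opening: -0.0
time: 18.47
eef_pos: [0.5126, -0.0967, 0.1944]
tcp_rot: [-3.142, 0.0, -0.321]
force: [-0.1, 0.4, -0.4]
opening: -0.0
```

```bash
python3 - <<'E'
from h import *
a=camera('scene')['image'][150:210,230:300,::-1]; b=camera('side')['image'][170:230,205:275,::-1]; c=camera('wrist'); cw=c['image'][120:300,175:385,::-1]
f=camera('scene')['image'][130:280,220:395,::-1]
R=lambda i:cv2.resize(i,(400,300),interpolation=2)
R2=lambda i:cv2.resize(i,(400,300),interpolation=2)
cv2.imwrite('pics/z8.png',np.vstack([np.hstack([R(a),R(b)]),np.hstack([R2(cw),R2(f)])]))
E
```

```text
(no output)
```

View pics/z8.png

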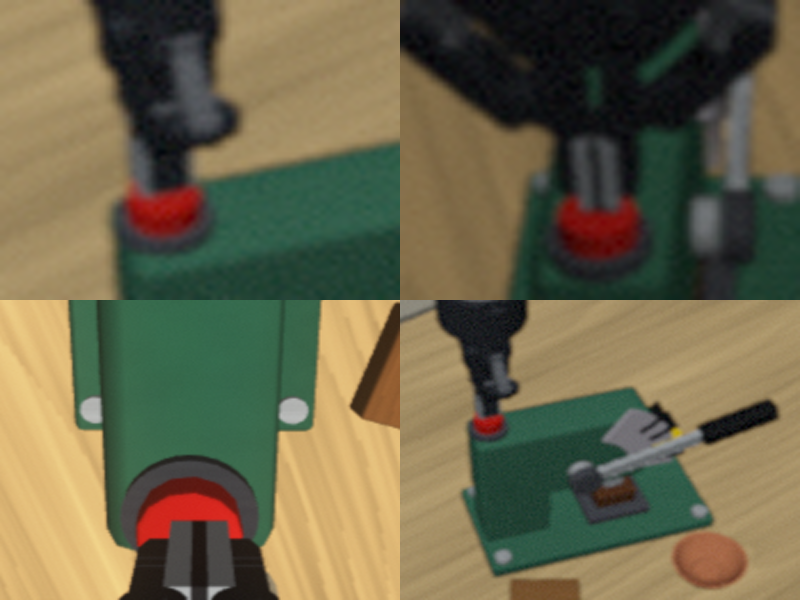

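```bash

python3 -m creep '[{"tx":0,"ty":0,"tz":-0.2,"wx":0,"wy":0,"wz":0,"gripper":-1},{"tx":0,"ty":0,"tz":0,"wx":0,"wy":0,"wz":0,"gripper":-1},{"tx":0,"ty":0,"tz":0,"wx":0,"wy":0,"wz":0,"gripper":-1}]'
python3 -m creep '[{"tx":0,"ty":0,"tz":-0.2,"wx":0,"wy":0,"wz":0,"gripper":-1},{"tx":0,"ty":0,"tz":0,"wx":0,"wy":0,"wz":0,"gripper":-1},{"tx":0,"ty":0,"tz":0,"wx":0,"wy":0,"wz":0,"gripper":-1}]'
python3 -m creep '[{"tx":0,"ty":0,"tz":-0.2,"wx":0,"wy":0,"wz":0,"gripper":-1},{"tx":0,"ty":0,"tz":0,"wx":0,"wy":0,"wz":0,"gripper":-1},{"tx":0,"ty":0,"tz":0,"wx":0,"wy":0,"wz":0,"gripper":-1}]'
```

```text
time: 18.92
eef_pos: [0.5126, -0.0967, 0.1925]
tcp_rot: [-3.142, 0.0, -0.321]
force: [-0.3, 0.1, 0.8]
opening: -0.003
time: 19.17
eef_pos: [0.5126, -0.0967, 0.1905]
tcp_rot: [-3.142, 0.0, -0.321]
force: [0.1, -0.5, -0.5]
opening: -0.002
time: 19.42
eef_pos: [0.5127, -0.0967, 0.1885]
tcp_rot: [3.142, 0.0, -0.321]
force: [-0.3, 0.4, -0.0]
opening: -0.003
```

```bash

python3 -m creep '[{"tx":0,"ty":0,"tz":-0.2,"wx":0,"wy":0,"wz":0,"gripper":-1},{"tx":0,"ty":0,"tz":0,"wx":0,"wy":0,"wz":0,"gripper":-1},{"tx":0,"ty":0,"tz":0,"wx":0,"wy":0,"wz":0,"gripper":-1}]'
python3 -m creep '[{"tx":0,"ty":0,"tz":-0.2,"wx":0,"wy":0,"wz":0,"gripper":-1},{"tx":0,"ty":0,"tz":0,"wx":0,"wy":0,"wz":0,"gripper":-1},{"tx":0,"ty":0,"tz":0,"wx":0,"wy":0,"wz":0,"gripper":-1}]'
python3 - <<'E'
from h import *
from fit import *
# tip geometry from the side/scene pictures vs the reported TCP
s=read_state(); t=s['eef_pos']; print(t,s['force'])
for n in ('scene','side'):
    c=camera(n); save(c,'b_'+n)
    im=c['image'].astype(int); red=(im[:,:,0]>130)&(im[:,:,1]<50)&(im[:,:,2]<50)
    old=cv2.imread(f'pics/{n}.png')[:,:,::-1].astype(int); r0=(old[:,:,0]>130)&(old[:,:,1]<50)&(old[:,:,2]<50)
    f=lambda r:(np.argwhere(r).mean(0).round(1),np.argwhere(r).min(0),np.argwhere(r).max(0),r.sum())
    print(n,'now',f(red),'start',f(r0)); print(' tcp px',proj(n,[t]),'btn px',proj(n,w(p,[[0,-.105,.21],[0,-.105,.201]])))
    print([(d['position'],d['confidence']) for d in look_for(c,'lever_grip')[:1]])
E
```

```text
time: 19.67
eef_pos: [0.5128, -0.0967, 0.1867]
tcp_rot: [-3.142, -0.0, -0.321]
force: [0.4, 0.3, 0.3]
opening: -0.002
time: 19.92
eef_pos: [0.5126, -0.0967, 0.1845]
tcp_rot: [3.142, 0.0, -0.321]
force: [-0.5, -0.7, 2.1]
opening: -0.001
[ 0.51261799 -0.09674477  0.18450295] [-0.50194403 -0.69629006  2.05345618]
scene now (array([193.1, 258.3]), array([192, 254]), array([194, 262]), np.int64(18)) start (array([188.8, 258. ]), array([185, 253]), array([193, 264]), np.int64(82))
 tcp px [[258.97107643 195.9948003 ]] btn px [[258.04977263 187.73126918]
 [258.19491964 190.65902895]]
[([0.6065, 0.056, 0.1981], 0.63)]<stdin>:9: RuntimeWarning: Mean of empty slice.
  ret = um.true_divide(
Traceback (most recent call last):
ValueError: zero-size array to reduction operation minimum which has no identity
```

```bash

python3 -m creep '[{"tx":0,"ty":0,"tz":-0.3,"wx":0,"wy":0,"wz":0,"gripper":-1},{"tx":0,"ty":0,"tz":-0.3,"wx":0,"wy":0,"wz":0,"gripper":-1},{"tx":0,"ty":0,"tz":0,"wx":0,"wy":0,"wz":0,"gripper":-1},{"tx":0,"ty":0,"tz":0,"wx":0,"wy":0,"wz":0,"gripper":-1}]'
python3 -m creep '[{"tx":0,"ty":0,"tz":-0.2,"wx":0,"wy":0,"wz":0,"gripper":-1},{"tx":0,"ty":0,"tz":0,"wx":0,"wy":0,"wz":0,"gripper":-1},{"tx":0,"ty":0,"tz":0,"wx":0,"wy":0,"wz":0,"gripper":-1}]'
python3 -m creep '[{"tx":0,"ty":0,"tz":-0.1,"wx":0,"wy":0,"wz":0,"gripper":-1},{"tx":0,"ty":0,"tz":0,"wx":0,"wy":0,"wz":0,"gripper":-1},{"tx":0,"ty":0,"tz":0,"wx":0,"wy":0,"wz":0,"gripper":-1}]'
```

```text
time: 20.4
eef_pos: [0.5128, -0.0967, 0.1787]
tcp_rot: [3.142, -0.0, -0.321]
force: [-1.3, -0.0, 4.4]
opening: 0.0
time: 20.65
eef_pos: [0.513, -0.0968, 0.1784]
tcp_rot: [3.141, -0.001, -0.321]
force: [-8.7, 0.9, 20.6]
opening: -0.005
time: 20.9
eef_pos: [0.5131, -0.0968, 0.1782]
tcp_rot: [3.141, -0.002, -0.321]
force: [-11.1, 0.9, 28.1]
opening: -0.0
```

```bash

python3 -m creep '[{"tx":0,"ty":0,"tz":0.1,"wx":0,"wy":0,"wz":0,"gripper":-1},{"tx":0,"ty":0,"tz":0,"wx":0,"wy":0,"wz":0,"gripper":-1},{"tx":0,"ty":0,"tz":0,"wx":0,"wy":0,"wz":0,"gripper":-1},{"tx":0,"ty":0,"tz":0,"wx":0,"wy":0,"wz":0,"gripper":-1},{"tx":0,"ty":0,"tz":0,"wx":0,"wy":0,"wz":0,"gripper":-1},{"tx":0,"ty":0,"tz":0,"wx":0,"wy":0,"wz":0,"gripper":-1},{"tx":0,"ty":0,"tz":0,"wx":0,"wy":0,"wz":0,"gripper":-1},{"tx":0,"ty":0,"tz":0,"wx":0,"wy":0,"wz":0,"gripper":-1},{"tx":0,"ty":0,"tz":0,"wx":0,"wy":0,"wz":0,"gripper":-1},{"tx":0,"ty":0,"tz":0,"wx":0,"wy":0,"wz":0,"gripper":-1},{"tx":0,"ty":0,"tz":0,"wx":0,"wy":0,"wz":0,"gripper":-1},{"tx":0,"ty":0,"tz":0,"wx":0,"wy":0,"wz":0,"gripper":-1}]'
cat > chk.py <<'E'
from h import *
c=camera('scene'); now=c['image'].astype(int); o=cv2.imread('pics/scene.png')[:,:,::-1].astype(int)
f=lambda im:(lambda a:(len(a),a.mean(0).round(1).tolist(),a.min(0).tolist(),a.max(0).tolist()))(np.argwhere((im[145:215,325:390].max(2)<45)))
print('dark grip px start',f(o),'now',f(now))
print('diff region',np.abs(now-o)[140:275,290:390].mean().round(2),'whole press crop mean noise',np.abs(now-o)[270:300,100:400].mean().round(2))
for k in ('lever_grip','jar','dish','block','release_top'): print(k,[(np.round(d['position'],3).tolist(),round(d['confidence'],2)) for d in look_for(c,k)[:1]])
E
python3 chk.py
```

```text
time: 21.9
eef_pos: [0.513, -0.0968, 0.1784]
tcp_rot: [3.141, -0.001, -0.321]
force: [-9.2, 0.3, 21.1]
opening: 0.001
dark grip px start (395, [23.4, 21.0], [7, 7], [61, 36]) now (393, [23.4, 20.9], [7, 7], [61, 36])
diff region 3.58 whole press crop mean noise 3.54
lever_grip [([0.601, 0.03, 0.23], 0.88)]
jar [([0.5, -0.243, 0.073], 0.94)]
dish [([0.68, 0.058, 0.021], 0.61)]
block [([0.635, -0.122, 0.032], 0.57)]
release_top []
```

The lever is home: its pixels are identical to those at the start. I'll let the button up and retract.

```bash

python3 -m creep '[{"tx":0,"ty":0,"tz":0.5,"wx":0,"wy":0,"wz":0,"gripper":-1},{"tx":0,"ty":0,"tz":0.8,"wx":0,"wy":0,"wz":0,"gripper":-1},{"tx":0,"ty":0,"tz":3,"wx":0,"wy":0,"wz":0,"gripper":-1},{"tx":0,"ty":0,"tz":4,"wx":0,"wy":0,"wz":0,"gripper":-1},{"tx":0,"ty":0,"tz":4,"wx":0,"wy":0,"wz":0,"gripper":-1},{"tx":0,"ty":0,"tz":0,"wx":0,"wy":0,"wz":0,"gripper":-1},{"tx":0,"ty":0,"tz":0,"wx":0,"wy":0,"wz":0,"gripper":-1},{"tx":0,"ty":0,"tz":0,"wx":0,"wy":0,"wz":0,"gripper":-1}]'
python3 chk.py; python3 - <<'E'
from h import *
now=camera('scene')['image'].astype(int); o=cv2.imread('pics/scene.png')[:,:,::-1].astype(int)
for im in (o,now):
    a=np.argwhere((im[:,:,0]>130)&(im[:,:,1]<50)&(im[:,:,2]<50)); print('red',len(a),a.mean(0).round(1))
E
```

```text
time: 22.87
eef_pos: [0.5125, -0.0967, 0.299]
tcp_rot: [3.142, 0.001, -0.321]
force: [-0.1, 0.2, -1.6]
opening: -0.001
dark grip px start (395, [23.4, 21.0], [7, 7], [61, 36]) now (395, [23.3, 21.0], [7, 7], [61, 36])
diff region 3.3 whole press crop mean noise 3.21
lever_grip [([0.602, 0.032, 0.227], 0.72)]
jar [([0.502, -0.242, 0.069], 0.86)]
dish [([0.682, 0.058, 0.016], 0.64)]
block [([0.634, -0.122, 0.031], 0.72)]
release_top [([0.515, -0.099, 0.209], 0.6)]
red 82 [188.8 258. ]
red 84 [189. 258.]
```

```bash
python3 -c "from bench import finish_job; print(finish_job())"
```

```text
the job is handed in; nothing more can be done
None
```

I pulled the lever to the third notch and let go, and the ratchet held it. I then pressed the red button until the lever was back home, let it up, backed the arm off and handed the job in at about 23 s. No verdict was reported.

**What the checks showed**
- **Third notch:** with the fingers clear, the lever's position in the picture matched 0.72 rad and the force was about zero.
- **After release:** the lever and the button show in the same pixels as at the start.
- **Jar, dish and block:** they were found within a few millimetres of where they began.

**What failed or disagreed**
- **Force spike:** the wrist read about 45 N for a moment around the first notch. I backed off and went on in smaller steps.
- **Failed catches:** two early lift tests showed the lever not yet caught, so I pushed about 7 mm deeper before it held.
- **Finger height:** the closed fingers touch higher than the reported TCP. The button met them some 25 mm later than planned, so I went by force and the pictures there.
- **Rivet:** I did not measure its depth. I take it to be about flush from the lever's angle.

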